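Drop the empty tin in the pedal bin

TASK

Press the pedal of the green counter-top bin down to its stop so that the lid swings up and stays open, then let the pedal come back up and put the empty tin with the red label in the bin. Then push the lid over from behind so that it falls fully shut. Leave the soap bottle, the mug and the brown beer bottle standing where they are.

Things in the scene. Friction and masses are not known exactly. Their poses are not given: they have to be found in the camera images.
- bin: Green counter-top pedal bin, fixed to the counter, 160 (x) by 200 (y) mm, rim 150 mm high, walls 5 mm, inner floor 23 mm above the counter. Origin: centre of its underside; z up; its front with the pedal faces its own -x, the lid's hinge runs along y at its back, x = +84 mm, 151 mm up. A black linkage housing 22 mm deep and 100 mm wide stands behind it to x = +102 mm, 125 mm high.
- mouth (a point): Centre of the bin's open mouth (inside 150 by 190 mm), at rim height, 150 mm above the counter; under the lid when shut. Axes as the bin's.
- pedal_pad (a point): Centre of the top of the pedal's red pad, 44 by 64 mm (long side along the bin's y), about 90 mm in front of the bin's front face and 53 mm above the counter at rest; moves with the pedal. Fully pressed it is 22 mm above the counter and level.
- pedal (a joint): Pedal angle in rad: 0 raised (at rest, held by a spring), 0.25 down at its stop. About 10 N on the pad presses it. It lifts the lid (lid angle about 7.2 times the pedal's); only the end of the stroke carries the lid past upright so that it stays open. Springs back when released.
- lid (a joint): Lid angle in rad: 0 shut, 1.57 upright, 1.92 fully open (leaning back on its stop, where it stays). Damped: below upright it falls shut by itself within about 2 s. The lid is white, 168 mm (from hinge to free edge) by 206 mm, 7 mm thick.
- lid_edge (a point): Middle of the lid's free edge, on its upper (outer) face, 168 mm from the hinge; the outer face looks up when shut and to the back of the bin (its +x) when open. About 310 mm above the counter and 58 mm behind the hinge when fully open.
- tin: Empty steel food tin with a red label, a cylinder 52 mm in diameter and 65 mm high, about 50 g, standing on the counter. Origin: centre of its underside, z up its axis.
- soap: Green washing-up liquid bottle, 56 mm in diameter, 150 mm high, yellow label, white cap; stays where it is. Origin: centre of its underside, z up.
- mug: Blue mug, 76 mm in diameter, 85 mm high, handle on its +y side; stays where it is. Origin: centre of its underside, z up.
- beer: Brown beer bottle, 62 mm in diameter, 210 mm high; stays where it is. Origin: centre of its underside, z up.
Things that resemble listed ones, but are neither listed nor needed, are in the scene too. Of the things that look like the tin, take the one that is farthest to the robot's left at the start.

How it is judged (in metres and radians):
On the way, in this order (a step that is already met when the one before it is completed fails the run):
1. the pedal is pressed down to its stop and the lid is thrown open (value of joint pedal above 0.23 rad and value of joint lid above 1.6 rad), for 0.1 s.
2. the pedal is let up and the tin is in the bin with the lid still open (value of joint lid above 1.3 rad and value of joint pedal below 0.05 rad and x of tin in the frame of bin between -0.078 and 0.078 m and y of tin in the frame of bin between -0.098 and 0.098 m and z of tin in the frame of bin between 0 and 0.135 m), for 0.2 s.
At the end, for the whole second after the job is handed in: The tin lies at rest inside the bin, below the rim; the lid is shut (within 0.06 rad); the pedal is back up (within 0.03 rad); soap bottle, mug and beer bottle stand upright within 50 mm of where they were (x of tin in the frame of bin between -0.078 and 0.078 m and y of tin in the frame of bin between -0.098 and 0.098 m and z of tin in the frame of bin between 0 and 0.135 m and value of joint lid below 0.06 rad and value of joint pedal below 0.03 rad and linear speed of tin below 0.05 m/s and distance of each of soap, mug, beer from where it was at the start of the episode below 0.05 m and angle between each of soap, mug, beer's own z axis and vertical below 0.5 rad); the robot touches nothing.
It fails at once if the soap bottle is knocked over or moved more than 50 mm (distance of soap from where it was at the start of the episode above 0.05 m or angle between soap's own z axis and vertical above 0.5 rad).
It fails at once if the mug is knocked over or moved more than 50 mm (distance of mug from where it was at the start of the episode above 0.05 m or angle between mug's own z axis and vertical above 0.5 rad).
It fails at once if the beer bottle is knocked over or moved more than 50 mm (distance of beer from where it was at the start of the episode above 0.05 m or angle between beer's own z axis and vertical above 0.5 rad).
It also fails if it takes over 72 s, if anything falls off the work surface, if the arm or the gripper's body presses on something with over 40 N, if the wrist force passes 120 N, or if a joint passes its speed limit or range.

ROBOT

A 7-joint arm with a two-finger parallel gripper is mounted at the origin on the work surface. World frame = base frame: x ahead of the robot, y to its left, z up, the work surface at z = 0. Lengths are in mm, angles in rad, forces in N, time in s.
With the tool pointing down it reaches from about 400 to 925 mm from the base axis. Payload 4.1 kg.
Tool frame: the origin (TCP) lies at the very end of the fingers, on their centre line; the grasp point (between the pads) lies 19 mm behind it; y points along the fingers, z is the direction in which the jaws open and shut, and the axes are right-handed (so a half turn about y gives the same grasp; the last joint's range is limited). The gripper opens to 85 mm and grips with 20 to 120 N. Pads are 22 mm wide; open, the fingers measure 114 mm over their backs; the gripper's body (76 mm by 85 mm) begins 54 mm behind the grasp point. The pads swing forward as they close: fully open they stand 13 mm farther back than shut.
Start: joints at [-1.314, 0.398, 0.045, 1.537, -0.019, 1.207, -0.051], TCP at [226.402, 609.332, 231.347] pointing down, gripper open.
Joint ranges: [-2.82, 2.82], [-0.49, 2.23], [-1.37, 1.46], [0, 2.46], [-1.36, 4.5], [0.23, 2], [-2.94, 2.94]. Speed limits (rad/s): [2.57, 2.57, 3.14, 3.14, 3.14, 3.14, 3.14].

INTERFACE

Orientations are given as a unit quaternion [w, x, y, z].
In Python, from rig import bot gives the robot as it stands. The module is installed in compiled form; this text tells all that it offers.
- The arm moves only by the shell command python3 -m jog 'ROWS'. ROWS is JSON, a list of rows, each a list of 7 numbers: the shift along the world's x, y, z in mm, then the turn, a rotation vector about the world's x, y, z in rad, then the finger opening in mm, from 0 to 85.4. A call has 1 to 12 rows; each row is the pose to reach, as a shift and turn from the pose commanded when the call began; what a row does not reach only later rows make up. A row lasts 1/12 s, in which the tool goes at most 41.7 mm and 7.16 degrees, less where a joint would pass 70% of its speed; a pose out of reach is approached as far as the arm can. A call with a gripper value outside its range is refused whole. The fingers move at their own pace and stop on an object; the grip force is fixed at half the most. Time passes only in rows, so rows that repeat a pose let the fingers close. It gives the time, the measured TCP pose, the force and the opening at its end, in the units of the state.
- bot.sense(): the state, without advancing time (a new reading comes with each control period).
- bot.read_camera(name): name is "side" or "top"; returns the picture (400x640x3 uint8, red, green, blue); there is no depth.
- bot.camera_model(name): a dict with "camera_matrix" (3x3 intrinsics, pixels), "world_to_cam" (4x4, takes a point from world to camera coordinates). Camera axes: x right, y up, looking along -z (the intrinsics and any distortion apply to the point x, -y, -z); pixel columns grow to the right and rows downward; lengths in mm; the calibration is good to about 2 mm. A picture is of the moment at which its call begins. camera_model takes no time and is no camera call.
- bot.finish_job(): hands the job in, once; it reports no verdict.
Trained networks look in the newest picture that a camera, given by its name, has taken for a name from the list of things; names that differ only in an ending like _2 or _b are one class to them, and where a whole thing is asked for, a point or a joint stands for the part that bears it (a point fixed in the world has none). Each returns a list of dicts, best first, with "confidence" (0 to 1); they miss things now and then, are a little off and sometimes report something else, mostly with a low value. They report only what shows in the picture. A call takes as long as a camera call. They do not tell look-alikes from the thing itself.
- bot.recognise(camera, thing): "position" ([x, y, z] in mm, in the coordinates of the camera as it stood for that picture, good to about 4 mm: the middle of the surface that is visible of it).
- bot.cut_out(camera, thing): "mask" (400x640 bool, what is visible of it).
- bot.tip_of(camera, thing): "position" ([x, y, z] in mm, in the coordinates of the camera as it stood for that picture, good to about 4 mm: a listed point, or the origin of a listed thing).
The state is a dict: "time_s": time; "q": joint angles; "qd": joint speeds; "joint_torque": joint torques, N m; "ee_pos": TCP position; "ee_rot": TCP orientation; "ft_force": force on the tool from outside, world axes, zero at the start; "moment": the same for the moment, N m; "grip_width": opening from 0.0 (shut) to 1.0 (fully open).
Only numpy, scipy, OpenCV 4.12 (cv2) and the standard library are available. Lean on these libraries where they do the work, as an engineer would, in place of code of your own. Each camera call takes 0.05 s, during which the arm holds its last target. There are 200 camera calls.

## Working session

There is one attempt and no reset: what is moved stays moved. The work goes in short steps, Python scripts to look and compute and a shell command to move; the robot and the scene stay as the last step left them, time stands still between calls to the robot, and variables do not carry over. Pictures are saved under pics/ and viewed, about 8 in all and at most 12, crops included, and the job is handed in when it is done.

```bash
mkdir -p pics; cat > h.py <<'E'
from rig import bot
import numpy as np, cv2
def w(cam,p):
    T=np.linalg.inv(np.array(bot.camera_model(cam)["world_to_cam"])); return (T@np.r_[p,1])[:3].round(0)
def show(cam,name):
    im=bot.read_camera(cam); cv2.imwrite(f"pics/{name}.png",im[:,:,::-1]); return im
def ls(cam,things):
    for t in things:
        for f in ("recognise","tip_of"):
            try: print(cam,t,f,[(w(cam,d["position"]).tolist(),round(d["confidence"],2)) for d in getattr(bot,f)(cam,t)])
            except Exception as e: print(cam,t,f,"ERR",e)
E
python3 - <<'E'
from h import *
s=bot.sense();print(s["ee_pos"],s["ee_rot"],s["grip_width"],s["ft_force"])
for c in("side","top"):
    show(c,c+"0"); ls(c,["bin","mouth","pedal_pad","lid_edge","tin","soap","mug","beer"])
    print(np.linalg.inv(np.array(bot.camera_model(c)["world_to_cam"])).round(2).tolist())
print(bot.sense()["time_s"])
E
```

```text
[226.16163318 608.72526361 230.25444769] [-0.69526967  0.69663957 -0.12517109  0.12500236] 0.9998347403191373 [ 0.38921586 -0.67152171  0.79902209]
side bin recognise [([525.0, -42.0, 158.0], 0.68)]
side bin tip_of [([560.0, -10.0, 1.0], 0.73), ([430.0, -303.0, -1.0], 0.19)]
side mouth recognise [([524.0, -44.0, 162.0], 0.85)]
side mouth tip_of [([562.0, -14.0, 151.0], 0.8)]
side pedal_pad recognise [([742.0, -17.0, 58.0], 0.66)]
side pedal_pad tip_of []
side lid_edge recognise [([555.0, -22.0, 164.0], 0.61), ([601.0, -305.0, 48.0], 0.31)]
side lid_edge tip_of [([643.0, -13.0, 156.0], 0.74)]
side tin recognise [([411.0, 249.0, 52.0], 0.95), ([450.0, 370.0, 52.0], 0.85), ([347.0, 297.0, 55.0], 0.82), ([491.0, 271.0, 48.0], 0.67)]
side tin tip_of [([351.0, 312.0, -1.0], 0.93), ([498.0, 285.0, -2.0], 0.76), ([454.0, 384.0, 1.0], 0.71), ([423.0, 261.0, -2.0], 0.56)]
side soap recognise [([420.0, -314.0, 94.0], 0.65)]
side soap tip_of [([431.0, -303.0, 2.0], 0.62)]
side mug recognise [([601.0, -304.0, 53.0], 0.72)]
side mug tip_of [([609.0, -308.0, 1.0], 0.67)]
side beer recognise [([601.
[... 570 characters left out ...]
, -13.0, 155.0], 0.75), ([614.0, 313.0, 0.0], 0.65)]
top tin recognise [([346.0, 307.0, 66.0], 0.95), ([421.0, 254.0, 72.0], 0.91), ([494.0, 281.0, 64.0], 0.76), ([454.0, 378.0, 61.0], 0.57)]
top tin tip_of [([347.0, 316.0, -0.0], 0.85), ([456.0, 388.0, -2.0], 0.77), ([499.0, 290.0, 2.0], 0.76), ([425.0, -301.0, 4.0], 0.67), ([730.0, -13.0, 54.0], 0.41)]
top soap recognise [([428.0, -288.0, 101.0], 0.55)]
top soap tip_of [([425.0, -300.0, 1.0], 0.7)]
top mug recognise [([604.0, -312.0, 39.0], 0.64)]
top mug tip_of [([606.0, -303.0, 0.0], 0.8)]
top beer recognise []
top beer tip_of []
[[0.01, 1.0, -0.07, 483.42], [-1.0, 0.01, -0.01, 17.7], [-0.0, 0.07, 1.0, 1033.72], [0.0, 0.0, 0.0, 1.0]]
1.7
```

View pics/top0.png

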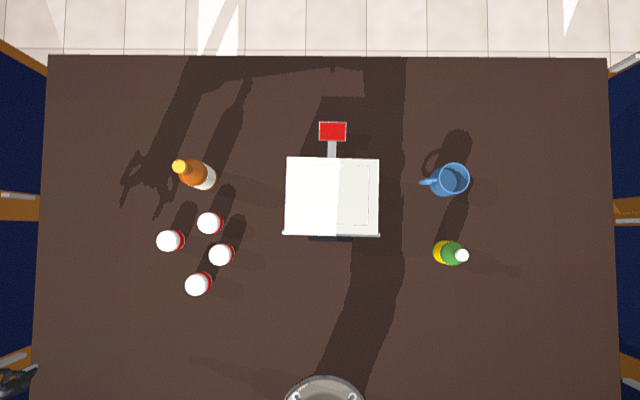

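View pics/side0.png

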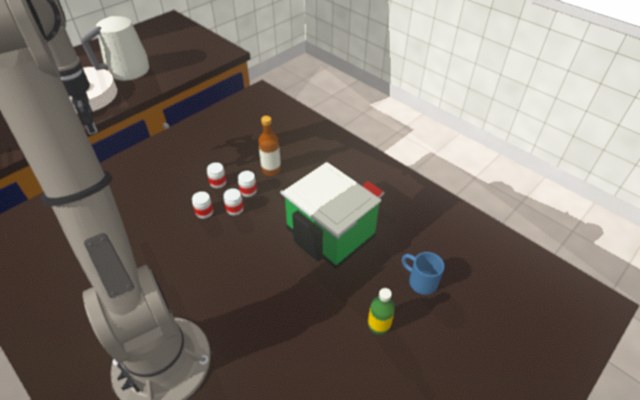

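The leftmost tin-like object is at about (455, 386) in world mm, pixel (170,240) in the top view. The bin is at (560, -12) with the pedal pointing to world +x. The pad is at (727, -13, 53) and the lid is shut. I'll go to the pedal with the jaws closed, passing high over the scene.

```bash
python3 - <<'E'
from h import *
from scipy.spatial.transform import Rotation as R
q=bot.sense()["ee_rot"];print(R.from_quat(q,scalar_first=True).as_matrix().round(3))
E
python3 -m jog '[[10,-20,30,0,0,0,0],[50,-55,50,0,0,0,0],[85,-80,80,0,0,0,0],[115,-105,90,0,0,0,0],[140,-130,100,0,0,0,0],[165,-160,100,0,0,0,0],[190,-190,100,0,0,0,0],[215,-220,100,0,0,0,0],[240,-250,100,0,0,0,0],[265,-280,100,0,0,0,0],[290,-310,100,0,0,0,0],[315,-340,100,0,0,0,0]]'
```

```text
[[ 0.937  0.     0.348]
 [-0.348  0.     0.937]
 [ 0.    -1.     0.   ]]
time_s: 2.7
ee_pos: [542.5, 267.4, 331.7]
ee_rot: [0.696, -0.696, 0.125, -0.125]
ft_force: [0.8, -0.4, -0.4]
grip_width: -0.003
```

```bash

python3 -m jog '[[20,-30,0,0,0,0,0],[40,-60,0,0,0,0,0],[60,-90,0,0,0,0,0],[80,-120,0,0,0,0,0],[100,-150,0,0,0,0,0],[120,-180,0,0,0,0,0],[140,-210,0,0,0,0,0],[160,-240,0,0,0,0,0],[180,-270,0,0,0,0,0],[186,-282,-30,0,0,0,0],[186,-282,-70,0,0,0,0],[186,-282,-110,0,0,0,0]]'
python3 -m jog '[[0,0,-30,0,0,0,0],[0,0,-60,0,0,0,0],[0,0,-90,0,0,0,0],[0,0,-115,0,0,0,0],[0,0,-130,0,0,0,0],[0,0,-140,0,0,0,0],[0,0,-140,0,0,0,0]]'
python3 - <<'E'
from h import *
show("side","side1"); ls("side",["pedal_pad"]); show("top","top1")
print(bot.sense()["q"])
E
```

```text
time_s: 3.7
ee_pos: [728.6, -15.3, 221.2]
ee_rot: [-0.696, 0.696, -0.125, 0.128]
ft_force: [0.2, 0.6, -0.5]
grip_width: 0.0
time_s: 4.28
ee_pos: [726.2, -12.4, 79.2]
ee_rot: [-0.696, 0.696, -0.126, 0.124]
ft_force: [-0.3, -0.1, -0.2]
grip_width: 0.001
side pedal_pad recognise []
side pedal_pad tip_of [([729.0, -19.0, 55.0], 0.56)]
[-0.25889167  0.68582783  0.33889609  1.46935576 -0.24898332  1.0249966
  1.35285671]
```

View pics/side1.png

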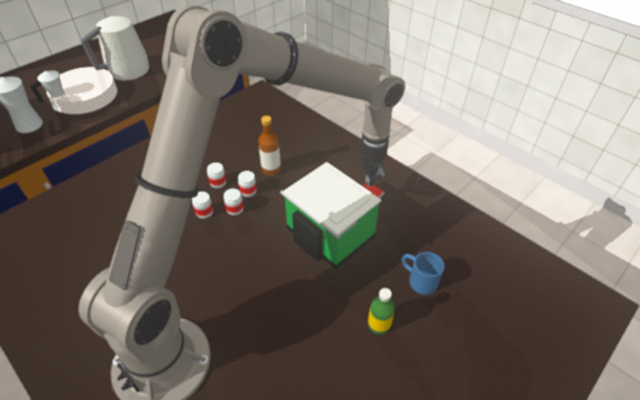

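The forearm is well clear of the lid (arc at pixel (380,90)), and the fingers are just above the red pad at (373,188). Pressing now.

```bash

python3 -m jog '[[0,0,-20,0,0,0,0],[0,0,-32,0,0,0,0],[0,0,-42,0,0,0,0],[0,0,-50,0,0,0,0],[0,0,-55,0,0,0,0],[0,0,-58,0,0,0,0],[0,0,-59,0,0,0,0],[0,0,-59,0,0,0,0],[0,0,-59,0,0,0,0]]'
python3 - <<'E'
from h import *
show("side","side2"); ls("side",["lid_edge","pedal_pad"])
E
```

```text
time_s: 5.23
ee_pos: [732.2, -12.8, 26.1]
ee_rot: [0.697, -0.695, 0.121, -0.129]
ft_force: [4.4, 0.3, 5.6]
grip_width: 0.002
side lid_edge recognise [([469.0, -21.0, 255.0], 0.74)]
side lid_edge tip_of [([471.0, -11.0, 321.0], 0.57)]
side pedal_pad recognise [([748.0, -36.0, 29.0], 0.58)]
side pedal_pad tip_of [([739.0, -15.0, 26.0], 0.64), ([607.0, -307.0, 0.0], 0.55)]
```

View pics/side2.png

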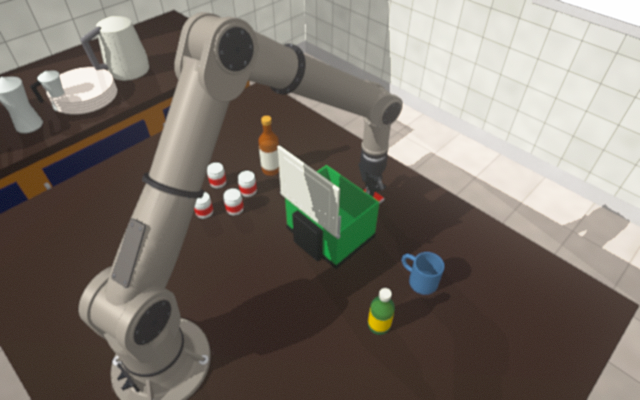

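The lid is upright (edge at about x=471, z=321), but the pedal is still about 4 mm short. I'll press further.

```bash

python3 -m jog '[[3,0,-3,0,0,0,0],[3,0,-6,0,0,0,0],[3,0,-8,0,0,0,0],[3,0,-10,0,0,0,0],[3,0,-10,0,0,0,0],[3,0,-10,0,0,0,0]]'
python3 - <<'E'
from h import *
show("side","side3"); ls("side",["lid_edge","pedal_pad"])
E
```

```text
time_s: 5.98
ee_pos: [730.7, -12.7, 20.4]
ee_rot: [0.697, -0.695, 0.125, -0.125]
ft_force: [-12.5, 2.4, 38.7]
grip_width: 0.005
side lid_edge recognise [([428.0, -31.0, 264.0], 0.98), ([748.0, -40.0, 21.0], 0.5)]
side lid_edge tip_of [([413.0, -9.0, 307.0], 0.74)]
side pedal_pad recognise [([752.0, -38.0, 25.0], 0.52)]
side pedal_pad tip_of [([433.0, -305.0, -1.0], 0.55), ([738.0, -16.0, 22.0], 0.54)]
```

```bash

python3 -m jog '[[0,0,1,0,0,0,0],[0,0,4,0,0,0,0],[0,0,25,0,0,0,0],[0,0,60,0,0,0,0],[0,0,100,0,0,0,0],[0,0,140,0,0,0,0],[0,0,180,0,0,0,0],[0,0,220,0,0,0,0],[0,0,260,0,0,0,0],[0,0,300,0,0,0,0],[-20,30,325,0,0,0,0],[-40,60,340,0,0,0,0]]'
python3 -m jog '[[-20,30,0,0,0,0,85],[-40,60,0,0,0,0,85],[-60,90,0,0,0,0,85],[-80,120,0,0,0,0,85],[-100,150,0,0,0,0,85],[-120,180,0,0,0,0,85],[-140,210,0,0,0,0,85],[-160,240,0,0,0,0,85],[-180,270,0,0,0,0,85],[-200,300,0,0,0,0,85],[-220,325,-20,0,0,0,85],[-234,339,-50,0,0,0,85]]'
python3 -m jog '[[0,0,-35,0,0,0,85],[0,0,-70,0,0,0,85],[0,0,-105,0,0,0,85],[0,0,-140,0,0,0,85],[0,0,-160,0,0,0,85],[0,0,-180,0,0,0,85],[0,0,-190,0,0,0,85],[0,0,-190,0,0,0,85]]'
python3 - <<'E'
from h import *
from scipy.spatial.transform import Rotation as R
for c in("side","top"): show(c,c+"4"); ls(c,["tin","lid_edge","pedal_pad"])
print(R.from_quat(bot.sense()["ee_rot"],scalar_first=True).as_matrix().round(3))
a=cv2.imread("pics/side4.png")[100:300,130:430];b=cv2.imread("pics/top4.png")[150:350,100:400]
cv2.imwrite("pics/c4.png",cv2.resize(np.vstack([a,b]),None,fx=1.5,fy=1.5))
E
```

```text
time_s: 7.23
ee_pos: [690.1, 43.8, 354.6]
ee_rot: [-0.695, 0.696, -0.127, 0.128]
ft_force: [-0.2, 1.6, 0.3]
grip_width: -0.007
time_s: 8.23
ee_pos: [453.4, 390.7, 303.4]
ee_rot: [0.698, -0.695, 0.123, -0.123]
ft_force: [-0.3, 0.8, -0.9]
grip_width: 0.998
time_s: 8.9
ee_pos: [453.8, 384.1, 109.0]
ee_rot: [-0.694, 0.698, -0.127, 0.123]
ft_force: [0.2, -0.3, 0.5]
grip_width: 0.994
side tin recognise [([446.0, 366.0, 49.0], 0.78), ([413.0, 246.0, 50.0], 0.77), ([344.0, 301.0, 54.0], 0.65), ([493.0, 275.0, 52.0], 0.55)]
side tin tip_of [([422.0, 259.0, -2.0], 0.94), ([501.0, 284.0, -0.0], 0.9), ([348.0, 313.0, -2.0], 0.85), ([455.0, 385.0, -1.0], 0.79)]
side lid_edge recognise [([605.0, 290.0, 121.0], 0.62), ([426.0, -28.0, 263.0], 0.59)]
side lid_edge tip_of [([417.0, -10.0, 308.0], 0.97)]
side pedal_pad recognise [([737.0, -20.0, 57.0], 0.69)]
side pedal_pad tip_of [([732.0, -14.0, 52.0], 0.53)]
top tin recognise [([494.0, 282.0, 64.0], 0.86), ([461.0, 373.0, 64.0], 0.7), ([349.0, 308.0, 67.0], 0.68), ([420.0, 255.0, 73.0], 0.68)]
top tin tip_of [([419.0, 262.0, 6.0], 0.95), ([346.0, 314.0, 0.0], 0.73), ([454.0, 384.0, -3.0], 0.67), ([495.0, 289.0, 1.0], 0.67), ([606.0, -306.0, -4.0], 0.38)]
top lid_edge recognise [([436.0, -9.0, 250.0], 0.78)]
top lid_edge tip_of [([411.0, -7.0, 304.0], 0.6)]
top pedal_pad recognise [([718.0, -12.0, 50.0], 0.87)]
top pedal_pad tip_of [([729.0, -12.0, 52.0], 0.57)]
[[ 0.937  0.     0.348]
 [-0.348  0.     0.937]
 [ 0.    -1.     0.   ]]
```

View pics/c4.png

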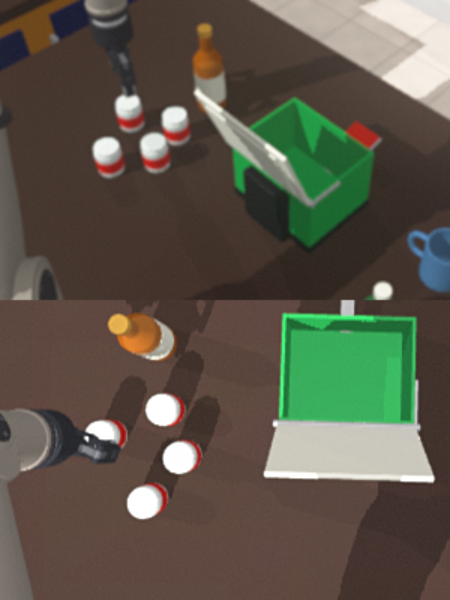

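The lid is open, the pedal is back up (pad at z≈52), and the gripper is above the leftmost tin, which both views put at about (455, 385). Next: descend, grip and lift.

```bash

python3 -m jog '[[1,0,-30,0,0,0,85],[1,0,-55,0,0,0,85],[1,0,-75,0,0,0,85],[1,0,-84,0,0,0,85],[1,0,-84,0,0,0,85],[1,0,-84,0,0,0,40],[1,0,-84,0,0,0,40],[1,0,-84,0,0,0,40],[1,0,-84,0,0,0,40],[1,0,-84,0,0,0,40],[1,0,-84,0,0,0,40],[1,0,-84,0,0,0,40]]'
python3 -m jog '[[0,0,10,0,0,0,40],[0,0,30,0,0,0,40],[0,0,60,0,0,0,40],[0,0,100,0,0,0,40],[0,0,140,0,0,0,40],[0,0,180,0,0,0,40],[0,0,220,0,0,0,40],[0,0,260,0,0,0,40],[0,0,300,0,0,0,40],[0,0,330,0,0,0,40],[0,0,340,0,0,0,40]]'
```

```text
time_s: 10.6
ee_pos: [458.8, 387.4, 30.5]
ee_rot: [0.697, -0.695, 0.124, -0.126]
ft_force: [0.3, -1.2, 5.7]
grip_width: 0.584
time_s: 11.52
ee_pos: [458.8, 387.1, 375.3]
ee_rot: [0.699, -0.693, 0.123, -0.127]
ft_force: [0.3, -0.2, -0.7]
grip_width: 0.581
```

```bash

python3 -m jog '[[10,-38,0,0,0,0,40],[20,-76,0,0,0,0,40],[30,-114,0,0,0,0,40],[40,-152,0,0,0,0,40],[50,-190,0,0,0,0,40],[60,-228,0,0,0,0,40],[70,-266,0,0,0,0,40],[80,-304,0,0,0,0,40],[90,-342,0,0,0,0,40],[100,-375,0,0,0,0,40],[105,-395,0,0,0,0,40],[107,-400,0,0,0,0,40]]'
python3 -m jog '[[0,0,-25,0,0,0,40],[0,0,-60,0,0,0,40],[0,0,-95,0,0,0,40],[0,0,-130,0,0,0,40],[0,0,-160,0,0,0,40],[0,0,-175,0,0,0,40],[0,0,-175,0,0,0,40],[0,0,-175,0,0,0,40]]'
python3 - <<'E'
from h import *
show("side","side5");show("top","top5")
E
```

```text
time_s: 12.52
ee_pos: [563.8, -19.7, 368.1]
ee_rot: [-0.695, 0.696, -0.128, 0.128]
ft_force: [-0.8, -0.2, 0.3]
grip_width: 0.579
time_s: 13.18
ee_pos: [563.6, -12.6, 192.8]
ee_rot: [-0.696, 0.696, -0.125, 0.124]
ft_force: [-1.4, -0.8, 1.1]
grip_width: 0.586
```

View pics/side5.png

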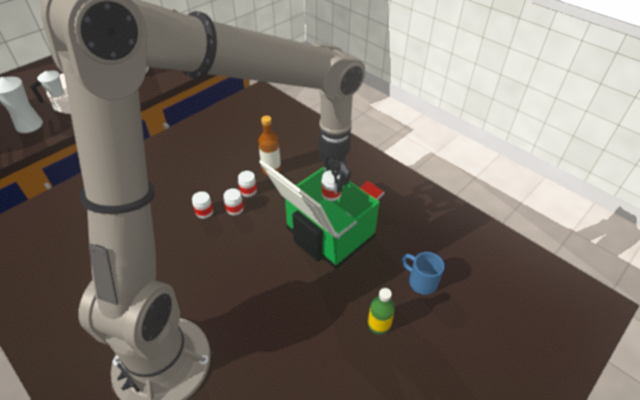

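The tin is held above the open mouth (pixel (330,185)) with the lid clear behind it. I'll lower it, release and retreat.

```bash

python3 -m jog '[[0,0,-25,0,0,0,40],[0,0,-50,0,0,0,40],[0,0,-75,0,0,0,40],[0,0,-90,0,0,0,40],[0,0,-90,0,0,0,40],[0,0,-90,0,0,0,80],[0,0,-90,0,0,0,80],[0,0,-90,0,0,0,80],[0,0,-90,0,0,0,80]]'
python3 -m jog '[[0,0,10,0,0,0,80],[0,0,40,0,0,0,80],[0,0,80,0,0,0,80],[0,0,120,0,0,0,80],[0,0,160,0,0,0,50],[0,0,200,0,0,0,20],[0,0,240,0,0,0,0],[0,0,270,0,0,0,0]]'
python3 - <<'E'
from h import *
for c in("side","top"): show(c,c+"6"); ls(c,["tin","lid_edge","pedal_pad"])
print(bot.sense()["q"])
a=cv2.imread("pics/side6.png")[100:300,130:430];b=cv2.imread("pics/top6.png")[100:300,150:450]
cv2.imwrite("pics/c6.png",cv2.resize(np.vstack([a,b]),None,fx=1.5,fy=1.5))
E
```

```text
time_s: 14.03
ee_pos: [571.2, -9.8, 107.4]
ee_rot: [0.699, -0.694, 0.119, -0.129]
ft_force: [9.4, 5.4, -0.5]
grip_width: 0.938
time_s: 14.7
ee_pos: [564.5, -14.4, 379.4]
ee_rot: [0.697, -0.695, 0.123, -0.127]
ft_force: [1.1, -0.7, 0.4]
grip_width: 0.376
side tin recognise [([414.0, 245.0, 52.0], 0.83), ([493.0, 274.0, 52.0], 0.67), ([343.0, 299.0, 53.0], 0.67), ([560.0, -32.0, 93.0], 0.57)]
side tin tip_of [([352.0, 311.0, -2.0], 0.87), ([417.0, 258.0, -4.0], 0.69), ([568.0, -17.0, 25.0], 0.58), ([499.0, 286.0, -1.0], 0.55)]
side lid_edge recognise [([425.0, -30.0, 260.0], 0.9)]
side lid_edge tip_of [([411.0, -10.0, 309.0], 0.83)]
side pedal_pad recognise [([737.0, -21.0, 54.0], 0.5)]
side pedal_pad tip_of [([729.0, -15.0, 59.0], 0.77)]
top tin recognise [([420.0, 255.0, 69.0], 0.83), ([494.0, 281.0, 69.0], 0.75), ([347.0, 304.0, 65.0], 0.58)]
top tin tip_of [([419.0, 263.0, 6.0], 0.95), ([498.0, 293.0, -0.0], 0.83), ([345.0, 316.0, 0.0], 0.62)]
top lid_edge recognise [([438.0, 73.0, 253.0], 0.94)]
top lid_edge tip_of []
top pedal_pad recognise []
top pedal_pad tip_of []
[-0.47412866  0.18856256  0.50592413  1.53643936 -0.09159124  1.44112683
  1.25114893]
```

View pics/c6.png

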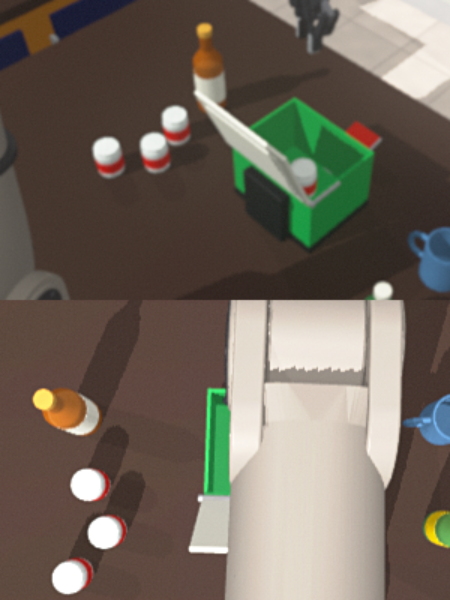

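The tin stands in the bin (about 568, -17, 25), the lid is open and the pedal is up. Next I'll move behind the lid, high, off-centre for reach.

```bash

python3 -m jog '[[-25,10,15,0,0,0,0],[-50,20,20,0,0,0,0],[-75,30,20,0,0,0,0],[-100,40,20,0,0,0,0],[-125,50,20,0,0,0,0],[-145,60,20,0,0,0,0],[-160,68,20,0,0,0,0],[-170,75,20,0,0,0,0],[-180,75,20,0,0,0,0],[-185,75,20,0,0,0,0],[-185,75,20,0,0,0,0]]'
python3 -c "
from rig import bot;print(bot.sense()['q'])"
```

```text
time_s: 16.32
ee_pos: [378.9, 60.8, 393.5]
ee_rot: [0.696, -0.696, 0.125, -0.125]
ft_force: [-0.7, -0.1, -0.6]
grip_width: -0.001
[-0.65940745 -0.20780036  0.3161537   1.84173264  0.06410071  1.49740083
  0.86056409]
```

```bash

python3 -m jog '[[-3,0,-20,0,0,0,0],[-3,0,-45,0,0,0,0],[-3,0,-70,0,0,0,0],[-3,0,-90,0,0,0,0],[-3,0,-105,0,0,0,0],[-3,0,-110,0,0,0,0],[-3,0,-110,0,0,0,0],[-3,0,-110,0,0,0,0]]'
python3 - <<'E'
from h import *
print(bot.sense()["q"])
show("side","side7"); ls("side",["lid_edge"])
E
```

```text
time_s: 16.98
ee_pos: [377.1, 61.1, 283.9]
ee_rot: [0.696, -0.696, 0.125, -0.126]
ft_force: [0.5, -0.8, 0.3]
grip_width: 0.001
[-0.65589858 -0.16306218  0.33686872  2.04296433  0.05666684  1.25232647
  0.87331118]
side lid_edge recognise [([430.0, -32.0, 260.0], 0.84)]
side lid_edge tip_of [([412.0, -8.0, 306.0], 0.67)]
```

View pics/side7.png

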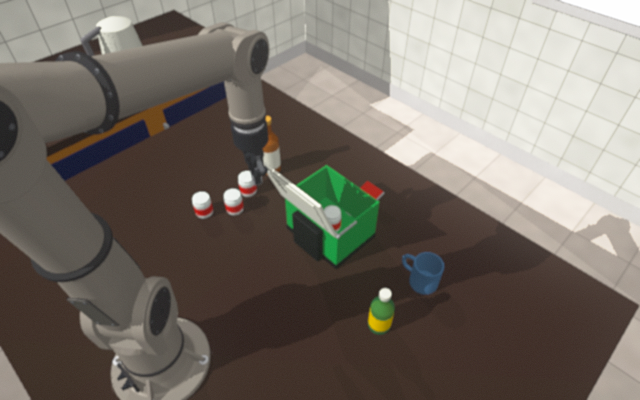

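The fingers are just behind the lid's +y corner (pixel (262,172)), clear of it. Pushing to +x.

```bash

python3 -m jog '[[12,0,0,0,0,0,0],[24,0,0,0,0,0,0],[36,0,0,0,0,0,0],[48,0,0,0,0,0,0],[62,0,2,0,0,0,0],[76,0,4,0,0,0,0],[90,0,6,0,0,0,0],[104,0,8,0,0,0,0],[118,0,10,0,0,0,0],[132,0,10,0,0,0,0],[140,0,10,0,0,0,0],[140,0,20,0,0,0,0]]'
python3 -m jog '[[0,0,25,0,0,0,0],[0,0,50,0,0,0,0],[0,0,80,0,0,0,0],[0,0,80,0,0,0,0],[0,0,80,0,0,0,0],[0,0,80,0,0,0,0],[0,0,80,0,0,0,0],[0,0,80,0,0,0,0],[0,0,80,0,0,0,0],[0,0,80,0,0,0,0],[0,0,80,0,0,0,0],[0,0,80,0,0,0,0]]'
python3 -m jog '[[0,0,80,0,0,0,0],[0,0,80,0,0,0,0],[0,0,80,0,0,0,0],[0,0,80,0,0,0,0],[0,0,80,0,0,0,0],[0,0,80,0,0,0,0],[0,0,80,0,0,0,0],[0,0,80,0,0,0,0],[0,0,80,0,0,0,0],[0,0,80,0,0,0,0],[0,0,80,0,0,0,0],[0,0,80,0,0,0,0]]'
python3 - <<'E'
from h import *
show("side","side8"); ls("side",["lid_edge","pedal_pad","soap","mug","beer"])
E
```

```text
time_s: 18.13
ee_pos: [516.7, 61.3, 302.3]
ee_rot: [-0.695, 0.697, -0.126, 0.124]
ft_force: [-0.2, -0.3, 0.4]
grip_width: -0.003
time_s: 19.13
ee_pos: [516.3, 61.3, 383.1]
ee_rot: [-0.696, 0.696, -0.125, 0.125]
ft_force: [0.4, 0.2, 0.3]
grip_width: 0.002
time_s: 20.13
ee_pos: [516.4, 61.3, 463.3]
ee_rot: [0.696, -0.696, 0.125, -0.125]
ft_force: [-0.4, 0.0, -0.5]
grip_width: -0.0
side lid_edge recognise [([554.0, -18.0, 164.0], 0.88)]
side lid_edge tip_of [([643.0, -15.0, 159.0], 0.64)]
side pedal_pad recognise [([739.0, -20.0, 60.0], 0.73)]
side pedal_pad tip_of [([733.0, -15.0, 54.0], 0.7)]
side soap recognise [([417.0, -315.0, 91.0], 0.64), ([602.0, 289.0, 109.0], 0.24)]
side soap tip_of [([433.0, -305.0, 3.0], 0.86)]
side mug recognise [([600.0, -305.0, 51.0], 0.63), ([524.0, -42.0, 162.0], 0.43)]
side mug tip_of [([609.0, -311.0, 2.0], 0.79)]
side beer recognise [([604.0, 288.0, 111.0], 0.96), ([740.0, -18.0, 58.0], 0.73)]
side beer tip_of [([617.0, 305.0, 2.0], 0.58)]
```

View pics/side8.png

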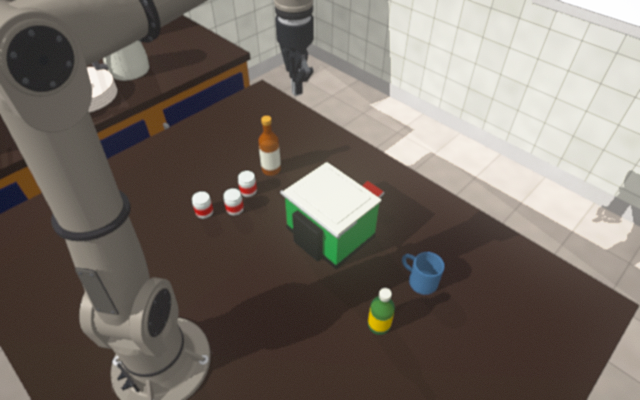

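The lid lies shut (pixel (330,197)), as at the start. I'll wait one more second to let it settle, then hand in.

```bash

python3 -m jog '[[0,0,0,0,0,0,0],[0,0,0,0,0,0,0],[0,0,0,0,0,0,0],[0,0,0,0,0,0,0],[0,0,0,0,0,0,0],[0,0,0,0,0,0,0],[0,0,0,0,0,0,0],[0,0,0,0,0,0,0],[0,0,0,0,0,0,0],[0,0,0,0,0,0,0],[0,0,0,0,0,0,0],[0,0,0,0,0,0,0]]'
python3 - <<'E'
from h import *
show("top","top9"); ls("top",["lid_edge"])
print(bot.finish_job())
E
```

```text
time_s: 21.68
ee_pos: [516.4, 61.3, 463.3]
ee_rot: [0.696, -0.696, 0.125, -0.125]
ft_force: [0.1, 0.0, 0.7]
grip_width: -0.001
top lid_edge recognise [([556.0, -54.0, 160.0], 0.56)]
top lid_edge tip_of [([642.0, -15.0, 155.0], 0.88)]
the job is handed in; nothing more can be done
None
```

The job is done and handed in at about 22 s of the 72 s allowed; no verdict is reported. I pressed the pedal to its stop, which left the lid standing fully open, and let it up. I then put the leftmost tin in the bin and pushed the lid shut from behind.

**What the last checks showed:**
- **Lid:** shut, with its free edge at about (642, -15, 155), the same as at the start.
- **Pedal:** back up, with the pad at about 54 mm.
- **Tin:** seen standing in the bin at about (568, -17, 25) before the lid closed. I could not see it afterwards.
- **Soap bottle, mug and beer bottle:** each within about 4 mm of its starting place, which is within the networks' error.
- **Robot:** clear of everything, with the fingers at 463 mm height.

**Deviations:**
- The first press stopped about 4 mm short, with the lid only just upright. A deeper press reached the stop at about 39 N on the wrist sensor.
- While the tin was being released in the bin the wrist sensor read about 10 N sideways and the fingers were off by about 7 mm. The pictures afterwards showed nothing disturbed.

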